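# Shake down and pull the dust filter plate

### The arm

A 6-joint arm with a two-finger parallel gripper is mounted at the origin on the work surface. World frame = base frame: x ahead of the robot, y to its left, z up, the work surface at z = 0. Lengths are in m, angles in degrees, forces in N, time in s.
With the tool pointing down it reaches from about 0.3 to 0.75 m from the base axis. Payload 8.5 kg.
Tool frame: the origin (TCP) lies at the very end of the fingers, on their centre line; the grasp point (between the pads) lies 19 mm behind it (env.pinch_z is the distance from the TCP to the grasp point, in m); z points along the fingers, y is the line along which they close (so a half turn about z gives the same grasp; the last joint's range is limited). The gripper opens to 85 mm and grips with 20 to 120 N. Pads are 22 mm wide; open, the fingers measure 114 mm over their backs; the gripper's body (76 mm by 85 mm) begins 54 mm behind the grasp point. The pads swing forward as they close: fully open they stand 13 mm farther back than shut.
Start: joints at [59.169, 21.807, 74.336, -0, 83.858, -12.336], TCP at [0.174, 0.522, 0.231] pointing down, gripper open.
Joint ranges: [-178.18, 178.18], [-50.72, 133.34], [12.68, 142.11], [-81.47, 261.47], [9.98, 163.14], [-165.26, 165.26]. Speed limits (degrees/s): [136.94, 136.94, 180, 180, 180, 180].

### API

Orientations are given as a 3x3 rotation matrix whose columns are the frame's x, y, z axes.
In Python, from rig import env, viewer gives the robot as it stands.
- The arm moves only by the tool drive_tool, never from a script. Its argument "series" is a list of rows, each a list of 3 entries, a list of its own where there are three numbers: the shift along the tool's x, y, z in m, then the turn about the tool's z in degrees, then the finger opening in m, from 0 to 0.0854. A call has 1 to 20 rows; each row is the pose to reach, as a shift and turn from the pose commanded when the call began, along the tool's axes at that moment; what a row does not reach only later rows make up. A row lasts 1/10 s, in which the tool goes at most 50 mm and 8.59 degrees, less where a joint would pass 70% of its speed; a pose out of reach is approached as far as the arm can. A call with a gripper value outside its range is refused whole. The fingers move at their own pace and stop on an object; "newtons" is the grip in N (left out, the last holds). Time passes only in rows, so rows that repeat a pose let the fingers close. It gives the time, the measured TCP pose, the force, the opening and the grip force at its end, in the units of the state.
- env.observe(): the state, without advancing time (a new reading comes with each control period).
- viewer.get_image(name): name is "scene" or "top" or "wrist"; returns a dict with "img" (400x640x3 uint8, red, green, blue), "depth" (400x640 float32, m along the optical axis (not along the pixel's ray), 0 where there is no reading), "camera_matrix" (3x3 intrinsics, pixels), "rvec" (rotation vector, rad) and "tvec" (3), from world to camera coordinates, as OpenCV has them. Camera axes: x right, y down, z forward; pixel columns grow to the right and rows downward; lengths in m; the calibration is good to about 2 mm. A picture is of the moment at which its call begins.
- env.close_job(): hands the job in; it is judged then, once.
The state is a dict: "time_s": time; "q": joint angles; "qvel": joint speeds; "joint_efforts": joint torques, N m; "position": TCP position; "tool_rot": TCP orientation; "ft_force": force on the tool from outside, world axes, zero at the start; "wrist_torque": the same for the moment, N m; "grip_width": finger opening in m; "gripper_force": force on a finger pad.
Only numpy, scipy, OpenCV 4.12 (cv2) and the standard library are available. Lean on these libraries where they do the work, as an engineer would, in place of code of your own. Each camera call takes 0.05 s, during which the arm holds its last target. There are 200 camera calls.

### The job

Clean and check the bench dust filter: pull the yellow sprung shaker handle on the side of the blue filter box out until its pointer is at the red mark (not well past it), keep it there for about a second, and let it go back home. Then lift the grey cover flap by its yellow grip until it stands open, leave it standing, and draw the orange filter plate straight up out of its slot, leaving the grey blanking plate and everything else on the bench where it is. Finish holding the filter plate in the gripper, still and upright, over the middle of the white tray with its lower edge about 10 cm above the tray: do not put it down or let go.

Things in the scene. Friction and masses are not known exactly. Their poses are not given: they have to be found in the camera images.
- extractor: blue dust-filter box, fixed, 170 (x) x 260 (y) x 130 high; origin under its centre, x away from the robot to the hinge side, y to the shaker handle. Walls 8 thick, 125 high; mouth 154 x 244. Black inner deck 70 above the bench with two slots 20 x 88 at x -15, y +50 and -50, floor at 15: one holds the orange filter, the other the grey blank, either way round.
- flap (a joint): angle of the grey cover flap, rad: 0 shut, positive opening upward, up to 1.9; 1.57 stands upright. A stiff friction hinge holds it at any angle (about 1 to 3 N at the grip moves it). It starts at 0 to 0.12.
- flap_grip (a point): centre of the flap's yellow grip, a round bar 16 across and 30 long lying along the hinge line, on a thin stem above the flap; 32 above the hinge plane (26 above the flap's top face), 150 from the hinge line, 19 short of the free edge, midway along it. Pinched by its two end faces it pivots between the fingers as the flap turns.
- flap_hinge (a point): midpoint of the flap's hinge line, which runs along the box's y at x = +81, 126 above the bench. Opening moves the free edge (robot side) up and then away from the robot. Flap 172 x 262 x 5, hidden plates beneath it.
- shaker (a joint): travel of the sprung shaker handle, m: 0 is home, grows as it is pulled out along the box's +y, end stop at 0.08. The red mark is at 0.050. The spring pulls it home with about 2.4 N at 0 and 8.4 N at the mark (120 N/m).
- shaker_grip (a point): point on the yellow shaker handle, an upright paddle 30 (x) x 12 (y) x 64 high; this point is 130 above the bench, 21 below the paddle's top, level with the box's centre in x and, at home, 65 out from its side wall. A fixed scale shelf lies below, top 85 above the bench; its red line is 50 beyond the home position of the handle's black pointer.
- filter: orange filter plate with white pleats, about 140 g: frame 14 thick (x) x 80 wide (y) x 75 high, pull tab on top 14 (x) x 24 (y) x 33 high (top 108 above the plate's lower edge). Origin at the centre of its lower edge, z up; axes along the box's at the start. Stands in its slot with 3 to 4 of play all round.
- filter_grip (a point): point inside the filter's pull tab, 96 above its lower edge, 12 below the tab's top; 111 above the bench at the start.
- blank: grey blanking plate, same shape as the filter plate, in the other slot; to be left alone. Origin at the centre of its lower edge.
- tray: white open tray, fixed, 200 x 200, walls 22 high, floor 4 thick; origin at the centre of its underside.
- mallet: brown mallet lying down, 230 long, 62 high, bystander; origin under it.
- sanding_block: cork sanding block with red face, 65 x 100 x 30, bystander; origin at the centre of its underside.
- wax_tin: brass-coloured tin, 68 across, 45 high, bystander; origin at the centre of its underside.
- screwdriver: screwdriver lying down, about 200 long, bystander; origin under it.
- plane: wooden hand plane, 160 x 50 x 60, bystander; origin at the centre of its underside.
- bat_handle: pale wooden bat handle blank, 295 x 38 x 36, bystander; origin at the centre of its underside.

How it is judged:
By the outcome, as a careful person would: the job done as asked, in the order asked, and still so for the second after the job is handed in, while the arm keeps its last pose, push and grip.
It also fails if it takes over 67 s, if anything falls off the work surface, if the arm or the gripper's body presses on something with over 40 N, if the wrist force passes 120 N, or if a joint passes its speed limit or range.

## Working session

There is one attempt and no reset: what is moved stays moved. The work goes in short steps, Python scripts to look and compute and a tool call to move; the robot and the scene stay as the last step left them, time stands still between calls to the robot, and variables do not carry over. Pictures are saved under pics/ and viewed, at most 10 in all, crops included, and the job is handed in when it is done.

Besides the shell and the picture viewer there is one more tool, called as name(argument=value, ...), one argument or row to a line, values as JSON. drive_tool: Moves the arm, as the interface text tells. Its arguments: {"type":"object","properties":{"series":{"type":"array"},"newtons":{"type":"number"}},"required":["series"]}

```bash
ls; mkdir -p pics
python3 - <<'E'
from rig import env, viewer
import cv2, numpy as np
s=env.observe();print(s['time_s'],s['position'],np.round(s['tool_rot'],3).tolist(),s['grip_width'],env.pinch_z)
for n in ['scene','top']:
    d=viewer.get_image(n);np.savez(f'pics/{n}0.npz',**d);cv2.imwrite(f'pics/{n}0.png',d['img'][:,:,::-1])
E
```

```text
pics
0.0 [0.17431898 0.52134306 0.23071366] [[-0.948, 0.317, -0.001], [0.317, 0.948, -0.001], [0.0, -0.001, -1.0]] 0.08548375919932612 0.0187
```

View pics/scene0.png

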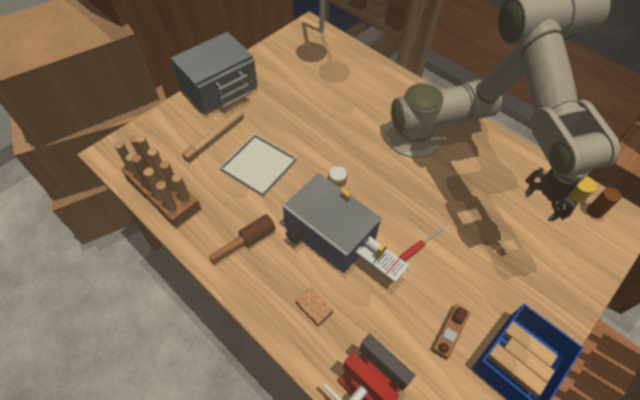

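View pics/top0.png

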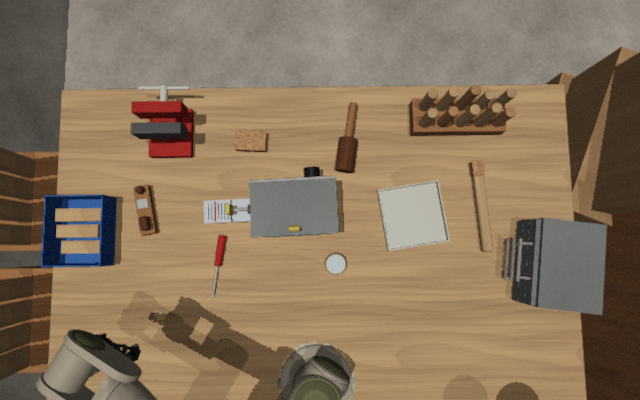

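The top view shows the box (centre ≈ (294,208)), flap grip (294,229), shaker paddle (228,210), scale with red line left of it, and the tray (413,215). I'll enlarge and measure.

```bash
cat > h.py <<'E'
import numpy as np, cv2
def world(d,mask=None):
    K,R,t=d['camera_matrix'],cv2.Rodrigues(d['rvec'])[0],np.ravel(d['tvec'])
    z=d['depth'];v,u=np.mgrid[:z.shape[0],:z.shape[1]]
    c=np.stack([(u-K[0,2])/K[0,0]*z,(v-K[1,2])/K[1,1]*z,z],-1)
    return (c-t)@R
def rays(d,uv,zp):
    K,R,t=d['camera_matrix'],cv2.Rodrigues(d['rvec'])[0],np.ravel(d['tvec'])
    o=-R.T@t; r=np.array([R.T@np.linalg.inv(K)@[u,v,1] for u,v in uv])
    return o+r*((zp-o[2])/r[:,2])[:,None]
E
python3 - <<'E'
import numpy as np,cv2
from h import *
d=dict(np.load('pics/top0.npz'));W=world(d);im=d['img'].astype(int);z=W[:,:,2]
print('cam',-cv2.Rodrigues(d['rvec'])[0].T@np.ravel(d['tvec']),d['camera_matrix'][0,0])
reg=np.zeros(z.shape,bool);reg[165:245,195:350]=1
def rect(m,n):
    p=W[m][:,:2].astype(np.float32);print(n,m.sum(),cv2.minAreaRect(p*1000),np.median(W[m],0))
R,G,B=im[...,0],im[...,1],im[...,2]
fl=reg&(abs(R-B)<30)&(z>.11)&(z<.155);fl[:,:246]=0;rect(fl,'flap')
P=W[fl];A=np.c_[P[:,:2],np.ones(len(P))];print('plane',np.linalg.lstsq(A,P[:,2],rcond=None)[0])
y=reg&(R>150)&(B<80)&(G>110)
g=y.copy();g[:,:270]=0;rect(g,'grip');print(np.argwhere(g).mean(0),W[g].max(0))
s=y.copy();s[:,250:]=0;rect(s,'paddle');print(np.argwhere(s).mean(0),W[s].max(0),W[s].min(0))
t=np.zeros_like(reg);t[175:255,372:455]=1;t&=(abs(R-B)<45)&(R>120);rect(t,'tray')
tn=np.zeros_like(reg);tn[250:280,320:350]=1;tn&=z>.03;rect(tn,'tin')
cv2.imwrite('pics/c1.png',cv2.resize(d['img'][160:250,195:345,::-1],None,fx=5,fy=5,interpolation=3))
E
```

```text
cam [ 0.42218767 -0.00724671  1.53369413] 468.94116433636515
flap 4918 ((543.7471923828125, 66.51287078857422), (174.70867919921875, 270.7669372558594), 2.4055521488189697) [0.54277071 0.06176215 0.13255789]
plane [-0.0048466  -0.00317198  0.13528286]
grip 40 ((474.8663330078125, 58.59712600708008), (26.12443733215332, 11.748161315917969), 89.39891052246094) [0.47472183 0.05731476 0.16599948]
[228.2  293.75] [0.48072692 0.07172024 0.17477637]
paddle 7 ((533.5899658203125, 255.54428100585938), (6.246385097503662, 23.239778518676758), 89.44084167480469) [0.53951478 0.2532061  0.15163676]
[208.14285714 227.28571429] [0.54517883 0.25859943 0.15371543] [0.5219467  0.25230786 0.14347285]
tray 3872 ((502.351806640625, -213.746337890625), (203.20582580566406, 432.2751159667969), 8.567207336425781) [ 0.51844148 -0.32183069  0.00491618]
tin 352 ((386.63458251953125, -57.92498779296875), (105.26272583007812, 65.18437194824219), 23.180583953857422) [ 0.3683369  -0.06529714  0.04450336]
```

View pics/c1.png

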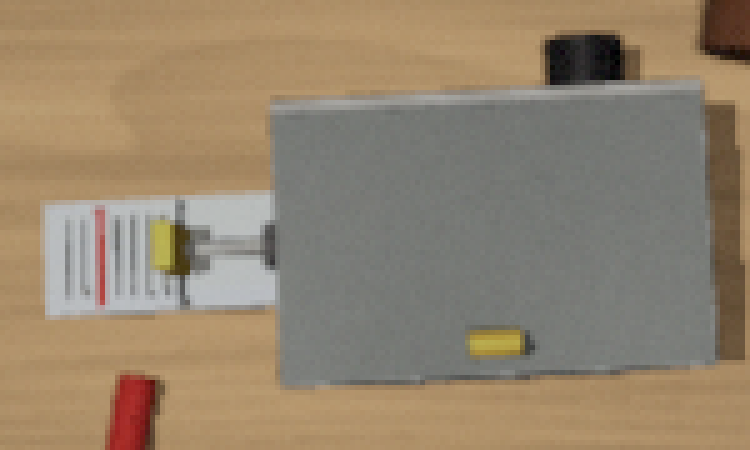

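The crop shows flap corners (272,101),(703,85),(715,362),(285,386), grip (470–524, 331–355), paddle top face centre (162,244), pointer line at (183,~250), red line (100,255). Yaw ≈ +2.5°.

Run:
```python
import numpy as np,cv2
from h import *
d=dict(np.load('pics/top0.npz'))
f=lambda pts,z:rays(d,[((u+.5)/5-.5+195,(v+.5)/5-.5+160) for u,v in pts],z)
c=f([(272,101),(703,85),(715,362),(285,386)],.132);print(c.round(4).tolist(),c.mean(0))
for a,b in [(0,3),(1,2)]:print(np.degrees(np.arctan2(*(c[a]-c[b])[[1,0]])))
for a,b in [(0,1),(3,2)]:print(np.degrees(np.arctan2(*(c[a]-c[b])[[1,0]]))-90)
th=np.radians(2.5);ex=np.array([np.cos(th),np.sin(th)]);ey=np.array([-ex[1],ex[0]])
o=c.mean(0)[:2]+.002*ex;print('box',o)
print('grip',o-.069*ex,f([(497,342)],.164),'paddle',o+.195*ey,f([(162,244)],.151))
print('red/pointer',f([(100,255)],.085),f([(183,255)],.09), f([(45,205),(45,317)],.085))
print('slots',o-.015*ex+.05*ey,o-.015*ex-.05*ey)
# tray: top rim corners in picture
im=d['img'];g=cv2.cvtColor(im,cv2.COLOR_RGB2GRAY)
cr=im[170:260,365:460];cv2.imwrite('pics/c2.png',cv2.resize(cr[...,::-1],None,fx=5,fy=5,interpolation=3))
W=world(d);z=W[...,2]
R,B=im[...,0].astype(int),im[...,2].astype(int)
t=np.zeros(z.shape,np.uint8);t[170:260,370:458]=((R-B<40)&(R>130))[170:260,370:458]
n,l,st,ce=cv2.connectedComponentsWithStats(t);k=1+st[1:,4].argmax()
print('tray',cv2.minAreaRect((rays(d,np.argwhere(l==k)[:,::-1],.006)[:,:2]*1000).astype(np.float32)))
```

```text
[[0.6228, 0.1938, 0.132], [0.6298, -0.0664, 0.132], [0.4629, -0.0711, 0.132], [0.4513, 0.1852, 0.132]] [0.54168125 0.06039046 0.132     ]
2.869889535081703
1.6015864201170358
1.5444557741333256
2.575518739203474
box [0.54367935 0.0604777 ]
grip [0.47474502 0.05746796] [[0.47492005 0.05733362 0.164     ]] paddle [0.53517357 0.2552921 ] [[0.53536389 0.25567489 0.151     ]]
red/pointer [[0.53434224 0.30653209 0.085     ]] [[0.53341279 0.25425181 0.09      ]] [[0.5658066  0.34105422 0.085     ]
 [0.49633347 0.33998056 0.085     ]]
slots [0.52651266 0.10977582] [0.53087459 0.009871  ]
tray ((519.7363891601562, -323.8648376464844), (203.41061401367188, 204.0587615966797), 8.571797370910645)
```

View pics/c2.png

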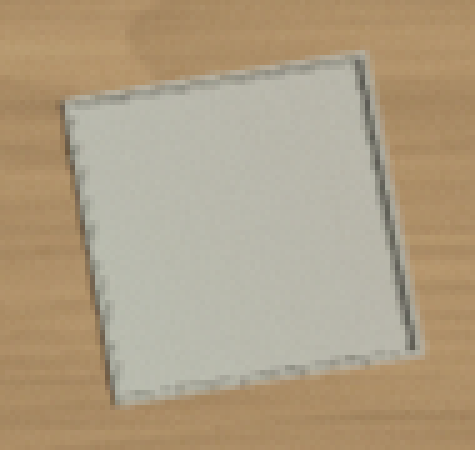

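```bash
cat >> h.py <<'E'
def plan(*targets):
    """targets: (x,y,z TCP, yaw of tool y deg) -> shift in current tool axes, turn"""
    from rig import env
    s=env.observe();R=np.array(s['tool_rot']);p=np.array(s['position'])
    yaw=np.degrees(np.arctan2(R[1,1],R[0,1]))
    print('t',s['time_s'],'p',p.round(4),'yaw',yaw.round(2),'F',np.round(s['ft_force'],1),'w',round(s['grip_width'],4),'gf',s['gripper_force'])
    for t in targets:
        dy=(yaw-t[3]+180)%360-180
        print(t,'->',(R.T@(np.array(t[:3])-p)).round(4).tolist(),round(dy,2))
E
python3 - <<'E'
from h import *
plan((.5353,.2555,.231,2.5),(.5353,.2555,.115,2.5))
from rig import viewer
d=viewer.get_image('wrist');R=cv2.Rodrigues(d['rvec'])[0];print('wristcam',-R.T@np.ravel(d['tvec']))
E
```

```text
t 0.1 p [0.1743 0.5214 0.2308] yaw 71.51 F [-0.4 -0.1 -0.4] w 0.0855 gf 0.0
(0.5353, 0.2555, 0.231, 2.5) -> [-0.4267, -0.1376, -0.0002] 69.01
(0.5353, 0.2555, 0.115, 2.5) -> [-0.4267, -0.1375, 0.1158] 69.01
wristcam [0.10582035 0.54398724 0.37481922]
```

drive_tool(
  series=[
    [[-0.043, -0.014, 0], 8, 0.06],
    [[-0.086, -0.028, 0], 16, 0.06],
    [[-0.128, -0.042, 0], 24, 0.06],
    [[-0.171, -0.055, 0], 32, 0.06],
    [[-0.214, -0.069, 0], 40, 0.06],
    [[-0.256, -0.083, 0], 48, 0.06],
    [[-0.3, -0.097, 0], 55, 0.06],
    [[-0.342, -0.11, 0], 62, 0.06],
    [[-0.385, -0.124, 0], 69, 0.06],
    [[-0.4267, -0.1376, 0], 69, 0.06],
    [[-0.4267, -0.1376, 0], 69, 0.06],
    [[-0.4267, -0.1376, 0], 69, 0.06],
    [[-0.4267, -0.1376, 0.0], 69, 0.06],
  ],
  newtons=40,
)

```text
time_s: 1.45
position: [0.5347, 0.2563, 0.2313]
tool_rot: [[-0.045, 0.999, -0.001], [0.999, 0.045, 0.0], [0.0, -0.001, -1.0]]
ft_force: [-0.6, 0.3, -0.4]
grip_width: 0.0601
gripper_force: 0.0
```

Run:
```python
from h import *
from rig import viewer
plan((.5353,.2555,.115,2.5))
d=viewer.get_image('wrist');np.savez('pics/w1.npz',**d);cv2.imwrite('pics/w1.png',d['img'][:,:,::-1])
```

```text
t 1.45 p [0.5347 0.2563 0.2313] yaw 2.56 F [-0.6  0.3 -0.4] w 0.0601 gf 0.0
(0.5353, 0.2555, 0.115, 2.5) -> [-0.0009, 0.0006, 0.1163] 0.06
```

View pics/w1.png

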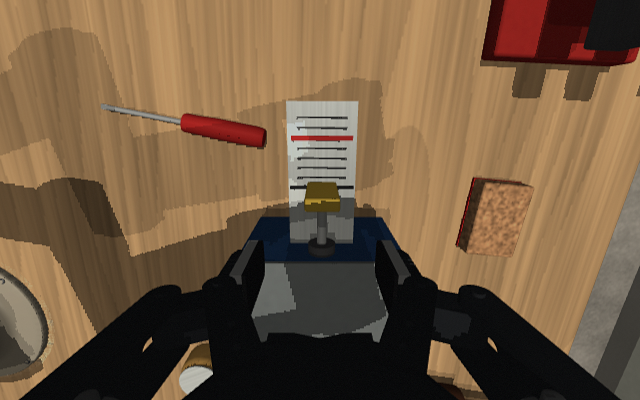

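The wrist view shows the paddle (321,197) centred between the fingers (columns 260/380), pointer line at row 187, red mark at row 138. Descend and grip.

drive_tool(
  series=[
    [[-0.0009, 0.0006, 0.04], 0, 0.06],
    [[-0.0009, 0.0006, 0.08], 0, 0.06],
    [[-0.0009, 0.0006, 0.105], 0, 0.06],
    [[-0.0009, 0.0006, 0.116], 0, 0.06],
    [[-0.0009, 0.0006, 0.116], 0, 0.06],
    [[-0.0009, 0.0006, 0.116], 0, 0.02],
    [[-0.0009, 0.0006, 0.116], 0, 0.02],
    [[-0.0009, 0.0006, 0.116], 0, 0.02],
    [[-0.0009, 0.0006, 0.116], 0, 0.02],
    [[-0.0009, 0.0006, 0.116], 0, 0.02],
    [[-0.0009, 0.0006, 0.116], 0, 0.02],
  ],
  newtons=50,
)

```text
time_s: 2.6
position: [0.5367, 0.2552, 0.1171]
tool_rot: [[-0.044, 0.999, 0.003], [0.999, 0.044, 0.001], [0.001, 0.003, -1.0]]
ft_force: [-1.7, 0.5, 7.0]
grip_width: 0.0293
gripper_force: 49.3
```

Run:
```python
from h import *
plan((.5353-.0022,.2555+.05,.115,2.5))
```

```text
t 2.6 p [0.5367 0.2552 0.1171] yaw 2.51 F [-1.7  0.5  7. ] w 0.0293 gf 49.25615966320038
(0.5331, 0.3055, 0.115, 2.5) -> [0.0504, -0.0014, 0.0021] 0.01
```

drive_tool(
  series=[
    [[0.008, 0, 0], 0, 0.02],
    [[0.016, 0, 0], 0, 0.02],
    [[0.024, 0, 0], 0, 0.02],
    [[0.032, 0, 0], 0, 0.02],
    [[0.04, 0, 0], 0, 0.02],
    [[0.046, 0, 0], 0, 0.02],
    [[0.05, 0, 0], 0, 0.02],
    [[0.05, 0, 0], 0, 0.02],
    [[0.05, 0, 0], 0, 0.02],
  ],
)

```text
time_s: 3.5
position: [0.5346, 0.3037, 0.1171]
tool_rot: [[-0.043, 0.999, 0.002], [0.999, 0.043, -0.002], [-0.002, 0.002, -1.0]]
ft_force: [-1.6, -9.2, 7.2]
grip_width: 0.0294
gripper_force: 49.5
```

Run:
```python
from h import *
from rig import viewer
plan()
d=viewer.get_image('wrist');np.savez('pics/w2.npz',**d);cv2.imwrite('pics/w2.png',cv2.resize(d['img'][60:260,200:440,::-1],None,fx=3,fy=3,interpolation=3))
```

```text
t 3.5 p [0.5346 0.3037 0.1171] yaw 2.49 F [-1.6 -9.2  7.2] w 0.0294 gf 49.46408808231354
```

View pics/w2.png

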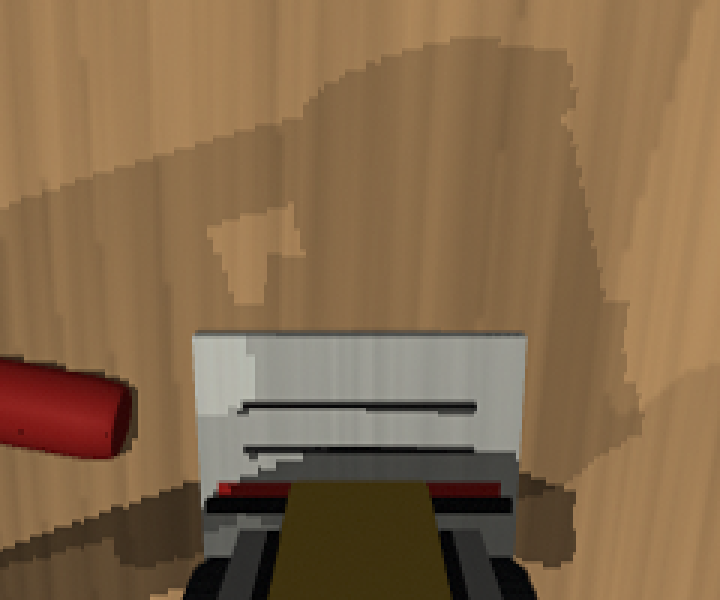

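The pointer (black, row 505) is just short of the red line (row 490), partly parallax; TCP moved 48.5 mm. Adding 1.5 mm, hold ~1.2 s, then back.

drive_tool(
  series=[
    [[0.0015, 0, 0], 0, 0.02],
    [[0.0015, 0, 0], 0, 0.02],
    [[0.0015, 0, 0], 0, 0.02],
    [[0.0015, 0, 0], 0, 0.02],
    [[0.0015, 0, 0], 0, 0.02],
    [[0.0015, 0, 0], 0, 0.02],
    [[0.0015, 0, 0], 0, 0.02],
    [[0.0015, 0, 0], 0, 0.02],
    [[0.0015, 0, 0], 0, 0.02],
    [[0.0015, 0, 0], 0, 0.02],
    [[0.0015, 0, 0], 0, 0.02],
    [[0.0015, 0, 0], 0, 0.02],
    [[0.0015, 0, 0], 0, 0.02],
  ],
)

```text
time_s: 4.85
position: [0.5346, 0.305, 0.1171]
tool_rot: [[-0.043, 0.999, 0.002], [0.999, 0.043, -0.002], [-0.002, 0.002, -1.0]]
ft_force: [-0.6, -8.0, 7.4]
grip_width: 0.0294
gripper_force: 49.5
```

drive_tool(
  series=[
    [[-0.01, 0, 0], 0, 0.02],
    [[-0.02, 0, 0], 0, 0.02],
    [[-0.03, 0, 0], 0, 0.02],
    [[-0.04, 0, 0], 0, 0.02],
    [[-0.047, 0, 0], 0, 0.02],
    [[-0.051, 0, 0], 0, 0.02],
    [[-0.051, 0, 0], 0, 0.02],
    [[-0.051, 0, 0], 0, 0.06],
    [[-0.051, 0, 0], 0, 0.06],
    [[-0.051, 0, 0], 0, 0.06],
    [[-0.051, 0, 0], 0, 0.06],
    [[-0.051, 0, -0.05], 0, 0.06],
    [[-0.051, 0, -0.1], 0, 0.06],
    [[-0.051, 0, -0.13], 0, 0.06],
    [[-0.051, 0, -0.13], 0, 0.06],
    [[-0.051, 0, -0.13], 0, 0.06],
  ],
)

```text
time_s: 6.45
position: [0.5359, 0.2554, 0.2451]
tool_rot: [[-0.044, 0.999, 0.0], [0.999, 0.044, -0.0], [-0.0, 0.0, -1.0]]
ft_force: [0.8, 0.1, -0.1]
grip_width: 0.0601
gripper_force: 0.0
```

Run:
```python
from h import *
from rig import viewer
plan((.475,.0575,.245,92.5),(.475,.0575,.140,92.5))
d=viewer.get_image('top');np.savez('pics/t2.npz',**d)
im=d['img'].astype(int);m=(im[...,0]>150)&(im[...,2]<80)&(im[...,1]>110);m[:,250:]=0;m[:190]=0;m[240:]=0;m[:,:200]=0
print(np.argwhere(m).mean(0),m.sum(), world(d)[m].mean(0))
```

```text
t 6.45 p [0.5359 0.2554 0.2451] yaw 2.51 F [ 0.8  0.1 -0.1] w 0.0601 gf 0.0
(0.475, 0.0575, 0.245, 92.5) -> [-0.195, -0.0696, 0.0001] -89.99
(0.475, 0.0575, 0.14, 92.5) -> [-0.195, -0.0696, 0.1051] -89.99
[nan nan] 0 [nan nan nan]<stdin>:6: RuntimeWarning: Mean of empty slice.
  ret = um.true_divide(
```

drive_tool(
  series=[
    [[-0.02, -0.007, 0], -8, 0.06],
    [[-0.04, -0.014, 0], -16, 0.06],
    [[-0.06, -0.021, 0], -24, 0.06],
    [[-0.08, -0.028, 0], -32, 0.06],
    [[-0.1, -0.035, 0], -40, 0.06],
    [[-0.12, -0.042, 0], -48, 0.06],
    [[-0.14, -0.049, 0], -56, 0.06],
    [[-0.16, -0.056, 0], -64, 0.06],
    [[-0.175, -0.063, 0], -72, 0.06],
    [[-0.195, -0.0696, 0], -80, 0.06],
    [[-0.195, -0.0696, 0], -88, 0.06],
    [[-0.195, -0.0696, 0], -90, 0.06],
    [[-0.195, -0.0696, 0], -90, 0.06],
    [[-0.195, -0.0696, 0], -90, 0.06],
  ],
)

```text
time_s: 7.9
position: [0.4748, 0.0576, 0.2444]
tool_rot: [[-0.999, -0.042, -0.002], [-0.042, 0.999, 0.0], [0.002, 0.0, -1.0]]
ft_force: [0.7, 0.5, 0.2]
grip_width: 0.0602
gripper_force: 0.0
```

Run:
```python
from h import *
from rig import viewer
plan((.475,.0575,.139,92.5))
d=viewer.get_image('wrist');cv2.imwrite('pics/w3.png',d['img'][:,:,::-1])
d=viewer.get_image('top');W=world(d)
m=np.zeros(W.shape[:2],bool);m[195:225,215:242]=1;m&=W[...,2]>.135
print(m.sum(),W[m].mean(0),W[m].min(0),W[m].max(0))
```

```text
t 7.9 p [0.4748 0.0576 0.2444] yaw 92.43 F [0.7 0.5 0.2] w 0.0602 gf 0.0
(0.475, 0.0575, 0.139, 92.5) -> [-0.0004, -0.0001, 0.1054] -0.07
54 [0.5287905  0.24119371 0.22622944] [ 0.42218767 -0.00724671  0.13588957] [0.54896096 0.26253774 1.53369413]
```

View pics/w3.png

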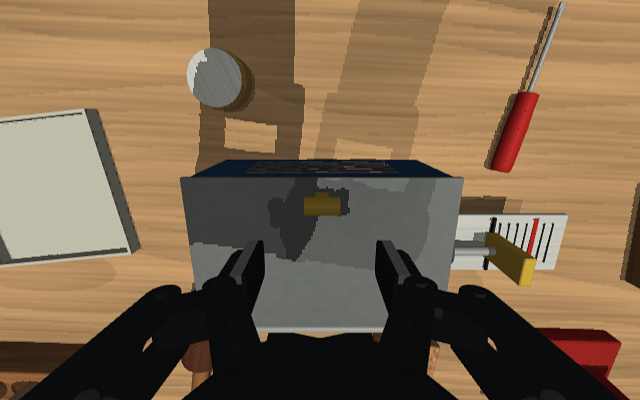

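The handle is home (pointer at ~(492,243), red at (533,243)); flap grip (322,206) is laterally centred between the fingers. Descend and pinch.

drive_tool(
  series=[
    [[0, 0, 0.04], 0, 0.06],
    [[0, 0, 0.08], 0, 0.06],
    [[0, 0, 0.1], 0, 0.06],
    [[0, 0, 0.105], 0, 0.06],
    [[0, 0, 0.105], 0, 0.06],
    [[0, 0, 0.105], 0, 0.02],
    [[0, 0, 0.105], 0, 0.02],
    [[0, 0, 0.105], 0, 0.02],
    [[0, 0, 0.105], 0, 0.02],
    [[0, 0, 0.105], 0, 0.02],
    [[0, 0, 0.105], 0, 0.02],
  ],
  newtons=30,
)

```text
time_s: 9.1
position: [0.4754, 0.0593, 0.1413]
tool_rot: [[-0.999, -0.044, 0.002], [-0.044, 0.999, 0.003], [-0.002, 0.003, -1.0]]
ft_force: [0.4, 11.5, 0.9]
grip_width: 0.0289
gripper_force: 35.3
```

Run:
```python
from h import *
plan()
r=np.hypot(150,32);a0=np.arctan2(32,150)
for t in np.r_[0:1.61:.1]:
    # from hinge: x=-(150cos t -32 sin t), z=150 sin t+32cos t ; tool x = -boxx, tool z = down
    dx=-(150*np.cos(t)-32*np.sin(t))+150; dz=150*np.sin(t)+32*np.cos(t)-32
    print(round(t,2),round(-dx/1000,4),round(-dz/1000,4))
```

```text
t 9.1 p [0.4754 0.0593 0.1413] yaw 92.5 F [ 0.4 11.5  0.9] w 0.0289 gf 35.318444073200226
0.0 -0.0 -0.0
0.1 -0.0039 -0.0148
0.2 -0.0093 -0.0292
0.3 -0.0162 -0.0429
0.4 -0.0243 -0.0559
0.5 -0.0337 -0.068
0.6 -0.0443 -0.0791
0.7 -0.0559 -0.0891
0.8 -0.0684 -0.0979
0.9 -0.0818 -0.1054
1.0 -0.0959 -0.1115
1.1 -0.1105 -0.1162
1.2 -0.1255 -0.1194
1.3 -0.1407 -0.1211
1.4 -0.156 -0.1213
1.5 -0.1713 -0.1199
1.6 -0.1864 -0.117
```

drive_tool(
  series=[
    [[0, 0.0015, 0], 0, 0.02],
    [[-0.0039, 0.0015, -0.0148], 0, 0.02],
    [[-0.0093, 0.0015, -0.0292], 0, 0.02],
    [[-0.0162, 0.0015, -0.0429], 0, 0.02],
    [[-0.0243, 0.0015, -0.0559], 0, 0.02],
    [[-0.0337, 0.0015, -0.068], 0, 0.02],
    [[-0.0443, 0.0015, -0.0791], 0, 0.02],
    [[-0.0559, 0.0015, -0.0891], 0, 0.02],
    [[-0.0684, 0.0015, -0.0979], 0, 0.02],
    [[-0.0818, 0.0015, -0.1054], 0, 0.02],
    [[-0.0959, 0.0015, -0.1115], 0, 0.02],
  ],
)

```text
time_s: 10.2
position: [0.5702, 0.0634, 0.2525]
tool_rot: [[-0.999, -0.044, -0.002], [-0.044, 0.999, 0.0], [0.002, 0.0, -1.0]]
ft_force: [-3.3, -0.7, -2.2]
grip_width: 0.0293
gripper_force: 33.5
```

Run:
```python
from h import *
plan()
```

```text
t 10.2 p [0.5702 0.0634 0.2525] yaw 92.51 F [-3.3 -0.7 -2.2] w 0.0293 gf 33.52367877960205
```

drive_tool(
  series=[
    [[-0.0146, 0, -0.0047], 0, 0.02],
    [[-0.0296, 0, -0.0079], 0, 0.02],
    [[-0.0448, 0, -0.0096], 0, 0.02],
    [[-0.0601, 0, -0.0098], 0, 0.02],
    [[-0.0754, 0, -0.0084], 0, 0.02],
    [[-0.0905, 0, -0.0055], 0, 0.02],
    [[-0.0905, 0, -0.0055], 0, 0.02],
    [[-0.0905, 0, -0.0055], 0, 0.02],
    [[-0.0905, 0, -0.0055], 0, 0.055],
    [[-0.0905, 0, -0.0055], 0, 0.055],
    [[-0.0905, 0, -0.0055], 0, 0.055],
    [[-0.0905, 0, -0.0055], 0, 0.055],
    [[-0.0905, 0, -0.0055], 0, 0.055],
    [[-0.0905, 0, -0.035], 0, 0.055],
    [[-0.0905, 0, -0.075], 0, 0.055],
    [[-0.0905, 0, -0.105], 0, 0.055],
    [[-0.0905, 0, -0.105], 0, 0.055],
    [[-0.0905, 0, -0.105], 0, 0.055],
  ],
)

```text
time_s: 12.0
position: [0.6613, 0.0671, 0.3567]
tool_rot: [[-0.999, -0.044, 0.0], [-0.044, 0.999, -0.0], [-0.0, -0.0, -1.0]]
ft_force: [-0.5, 0.6, -0.6]
grip_width: 0.0549
gripper_force: 0.0
```

Run:
```python
from h import *
plan((.42,.06,.357,92.5),(.30,.06,.357,92.5))
```

```text
t 12.0 p [0.6613 0.0671 0.3567] yaw 92.5 F [-0.5  0.6 -0.6] w 0.0549 gf 0.0
(0.42, 0.06, 0.357, 92.5) -> [0.2413, 0.0034, -0.0004] 0.0
(0.3, 0.06, 0.357, 92.5) -> [0.3612, 0.0086, -0.0005] 0.0
```

drive_tool(
  series=[
    [[0.04, 0, 0], 0, 0.05],
    [[0.085, 0, 0], 8, 0.05],
    [[0.13, 0, 0], 16, 0.05],
    [[0.17, 0, 0], 24, 0.05],
    [[0.21, 0, 0], 32, 0.05],
    [[0.25, 0, 0], 40, 0.05],
    [[0.27, 0, 0], 48, 0.05],
    [[0.28, 0, 0], 56, 0.05],
    [[0.28, 0, 0], 64, 0.05],
    [[0.28, 0, 0], 72, 0.05],
    [[0.28, 0, 0], 80, 0.05],
    [[0.28, 0, 0], 88, 0.05],
    [[0.28, 0, 0], 90, 0.05],
    [[0.28, 0, 0], 90, 0.05],
  ],
)

```text
time_s: 13.4
position: [0.381, 0.055, 0.3555]
tool_rot: [[-0.044, 0.999, -0.003], [0.999, 0.044, 0.0], [0.001, -0.003, -1.0]]
ft_force: [0.1, -0.8, -0.4]
grip_width: 0.05
gripper_force: 0.0
```

Run:
```python
from h import *
from rig import viewer
plan()
out=[]
for n,b in [('top',(160,250,195,345)),('scene',(150,280,250,430))]:
    d=viewer.get_image(n);np.savez(f'pics/{n}3.npz',**d)
    out.append(cv2.resize(d['img'][b[0]:b[1],b[2]:b[3],::-1],(500,300),interpolation=3))
cv2.imwrite('pics/c3.png',np.vstack(out));
```

```text
t 13.4 p [0.381  0.055  0.3555] yaw 2.49 F [ 0.1 -0.8 -0.4] w 0.05 gf 0.0
```

View pics/c3.png

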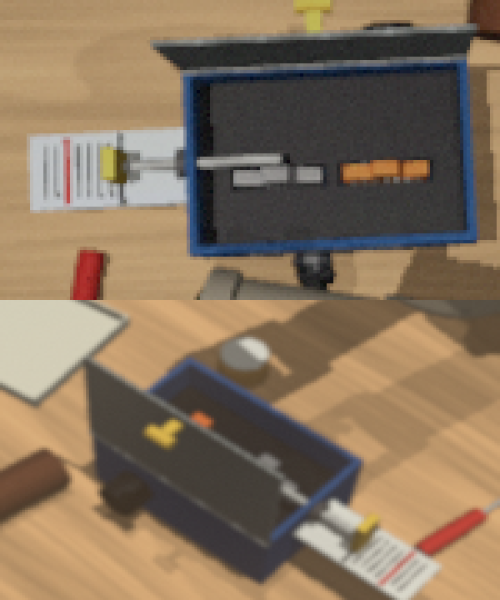

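The flap stands upright; the orange filter is in the -y slot (tab centre at crop (386,168) → image ≈ (310.8,210.4)), grey blank at left.

Run:
```python
from h import *
d=dict(np.load('pics/top3.npz'));W=world(d)
im=d['img'].astype(int);m=(im[...,0]-im[...,2]>90);m[:203]=0;m[218:]=0;m[:,290:][:, 40:]=0;m[:,:294]=0
t=m&(W[...,2]>.11)
for q in (m,t):
  a=np.argwhere(q);print(len(a),a.min(0),a.max(0),a.mean(0))
  if len(a):print(W[q].mean(0),cv2.minAreaRect((W[q][:,:2]*1000).astype(np.float32)))
print(rays(d,[((386.5)/3.3333-.5+195,(168.5)/3.3333-.5+160)],.123))
plan((.531,.01,.22,2.5),(.531,.01,.092,2.5))
```

```text
112 [208 298] [213 322] [210.44642857 309.94642857]
[0.53049656 0.01118302 0.10065343] ((530.9495239257812, 11.133378982543945), (12.828206062316895, 74.63031005859375), 2.1882917881011963)
36 [208 306] [212 313] [209.88888889 309.52777778]
[0.53055764 0.01216158 0.12244236] ((530.4393310546875, 12.275760650634766), (21.18337059020996, 12.03321361541748), 89.17768096923828)
[[0.53000036 0.00937343 0.123     ]]
t 13.5 p [0.3812 0.055  0.356 ] yaw 2.58 F [ 0.2  1.1 -0.2] w 0.0502 gf 0.0
(0.531, 0.01, 0.22, 2.5) -> [-0.0517, 0.1479, 0.1357] 0.08
(0.531, 0.01, 0.092, 2.5) -> [-0.0517, 0.1481, 0.2637] 0.08
```

drive_tool(
  series=[
    [[-0.017, 0.049, 0], 0, 0.05],
    [[-0.034, 0.098, 0.02], 0, 0.05],
    [[-0.0507, 0.1475, 0.06], 0, 0.05],
    [[-0.0507, 0.1475, 0.1], 0, 0.05],
    [[-0.0507, 0.1475, 0.14], 0, 0.05],
    [[-0.0507, 0.1475, 0.18], 0, 0.05],
    [[-0.0507, 0.1475, 0.18], 0, 0.05],
    [[-0.0507, 0.1475, 0.18], 0, 0.05],
  ],
  newtons=40,
)

```text
time_s: 14.3
position: [0.5314, 0.0107, 0.1777]
tool_rot: [[-0.044, 0.999, 0.0], [0.999, 0.044, -0.0], [-0.0, 0.0, -1.0]]
ft_force: [-0.8, 0.9, 0.7]
grip_width: 0.0499
gripper_force: 0.0
```

Run:
```python
from h import *
from rig import viewer
plan((.5305,.011,.093,2.5))
d=viewer.get_image('wrist');cv2.imwrite('pics/w4.png',d['img'][:,:,::-1])
```

```text
t 14.3 p [0.5314 0.0107 0.1777] yaw 2.54 F [-0.8  0.9  0.7] w 0.0499 gf 0.0
(0.5305, 0.011, 0.093, 2.5) -> [0.0004, -0.0009, 0.0847] 0.04
```

View pics/w4.png

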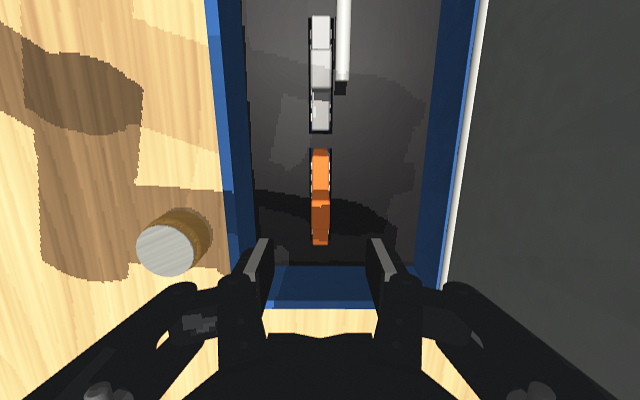

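The orange plate (320,200) is laterally centred between the fingers, clear of the blank and box walls. Descend, close, check.

drive_tool(
  series=[
    [[0, -0.0008, 0.035], 0, 0.05],
    [[0, -0.0008, 0.065], 0, 0.05],
    [[0, -0.0008, 0.08], 0, 0.05],
    [[0, -0.0008, 0.084], 0, 0.05],
    [[0, -0.0008, 0.084], 0, 0.05],
    [[0, -0.0008, 0.084], 0, 0.005],
    [[0, -0.0008, 0.084], 0, 0.005],
    [[0, -0.0008, 0.084], 0, 0.005],
    [[0, -0.0008, 0.084], 0, 0.005],
    [[0, -0.0008, 0.084], 0, 0.005],
    [[0, -0.0008, 0.084], 0, 0.005],
    [[0, -0.0008, 0.084], 0, 0.005],
  ],
  newtons=45,
)

```text
time_s: 15.55
position: [0.5311, 0.0105, 0.094]
tool_rot: [[-0.044, 0.999, 0.003], [0.999, 0.044, -0.001], [-0.001, 0.003, -1.0]]
ft_force: [0.6, 0.3, 6.2]
grip_width: 0.0132
gripper_force: 44.9
```

drive_tool(
  series=[
    [[0, 0, -0.008], 0, 0.005],
    [[0, 0, -0.02], 0, 0.005],
    [[0, 0, -0.035], 0, 0.005],
    [[0, 0, -0.05], 0, 0.005],
    [[0, 0, -0.065], 0, 0.005],
    [[0, 0, -0.085], 0, 0.005],
    [[0, 0, -0.11], 0, 0.005],
    [[0, 0, -0.135], 0, 0.005],
    [[0, 0, -0.155], 0, 0.005],
    [[0, 0, -0.165], 0, 0.005],
    [[0, 0, -0.165], 0, 0.005],
    [[0, 0, -0.165], 0, 0.005],
  ],
)

```text
time_s: 16.75
position: [0.5299, 0.0107, 0.2569]
tool_rot: [[-0.044, 0.999, -0.002], [0.999, 0.044, 0.0], [0.0, -0.002, -1.0]]
ft_force: [-0.5, 0.1, -1.8]
grip_width: 0.0132
gripper_force: 44.0
```

Run:
```python
from h import *
plan((.518,-.321,.257,2.5),(.518,-.321,.187,2.5))
```

```text
t 16.75 p [0.5299 0.0107 0.2569] yaw 2.5 F [-0.5  0.1 -1.8] w 0.0132 gf 43.99891912937164
(0.518, -0.321, 0.257, 2.5) -> [-0.3309, -0.0264, -0.0002] 0.0
(0.518, -0.321, 0.187, 2.5) -> [-0.3309, -0.0263, 0.0698] 0.0
```

drive_tool(
  series=[
    [[-0.008, -0.001, 0], 0, 0.005],
    [[-0.022, -0.002, 0], 0, 0.005],
    [[-0.044, -0.004, 0], 0, 0.005],
    [[-0.07, -0.006, 0], 0, 0.005],
    [[-0.1, -0.008, 0], 0, 0.005],
    [[-0.13, -0.01, 0], 0, 0.005],
    [[-0.16, -0.013, 0], 0, 0.005],
    [[-0.19, -0.015, 0], 0, 0.005],
    [[-0.22, -0.018, 0.01], 0, 0.005],
    [[-0.25, -0.02, 0.02], 0, 0.005],
    [[-0.278, -0.022, 0.035], 0, 0.005],
    [[-0.3, -0.024, 0.05], 0, 0.005],
    [[-0.318, -0.025, 0.06], 0, 0.005],
    [[-0.328, -0.026, 0.067], 0, 0.005],
    [[-0.331, -0.0263, 0.07], 0, 0.005],
    [[-0.331, -0.0263, 0.07], 0, 0.005],
    [[-0.331, -0.0263, 0.07], 0, 0.005],
    [[-0.331, -0.0263, 0.07], 0, 0.005],
    [[-0.331, -0.0263, 0.07], 0, 0.005],
  ],
)

```text
time_s: 18.65
position: [0.5187, -0.3206, 0.1884]
tool_rot: [[-0.045, 0.999, 0.001], [0.999, 0.045, -0.001], [-0.001, 0.001, -1.0]]
ft_force: [0.0, -1.1, -0.6]
grip_width: 0.0133
gripper_force: 43.9
```

Run:
```python
from h import *
from rig import viewer
plan((.518,-.321,.187,2.5))
out=[]
for n in ['scene','wrist']:
    d=viewer.get_image(n);np.savez(f'pics/{n}5.npz',**d)
    i=d['img'][...,::-1]
    out.append(cv2.resize(i[90:290,170:490] if n=='scene' else i,(480,300),interpolation=3))
    W=world(d);im=d['img'].astype(int);m=(im[...,0]-im[...,2]>110)&(im[...,1]<150)&(W[...,2]>.09)&(abs(W[...,0]-.518)<.08)&(abs(W[...,1]+.321)<.08)
    if m.sum():print(n,m.sum(),W[m].min(0),W[m].max(0))
cv2.imwrite('pics/c5.png',np.vstack(out))
```

```text
t 18.65 p [ 0.5187 -0.3206  0.1884] yaw 2.55 F [ 0.  -1.1 -0.6] w 0.0133 gf 43.944668769836426
(0.518, -0.321, 0.187, 2.5) -> [-0.0003, -0.0007, 0.0014] 0.05
wrist 4 [ 0.5227658  -0.28168163  0.18547191] [ 0.52338824 -0.28048125  0.18631481]
```

View pics/c5.png

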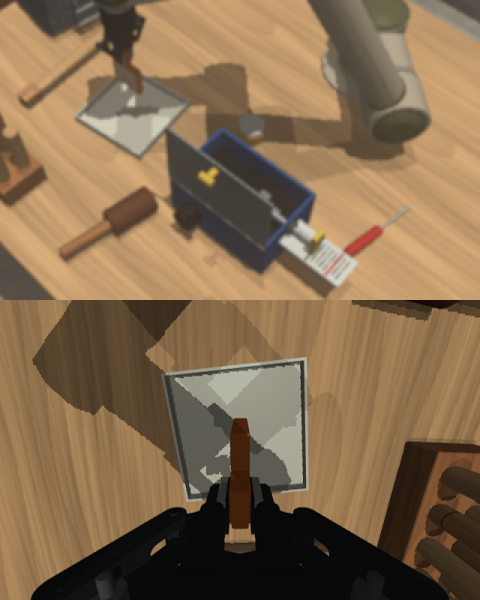

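Filter held upright over the tray (shoulder corner measured at y −0.281, z 0.186, as expected when level), flap upright, blank in its slot, handle home. Handing in.

```bash
python3 -c "
from rig import env
print(env.close_job())"
```

```text
the job is handed in; nothing more can be done
None
```

The job is handed in at about 19 s of the 67 s allowed: I pulled the shaker about 49.8 mm (mark at 50), held it there just over a second and returned it home. The flap is left standing open. The filter plate is held upright over the middle of the tray with its lower edge at about 0.109 m, roughly 10 cm above the tray floor.

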